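# Stack the empty sorting bin on the paint bin, turned so it does not nest

## Task

On this workshop table two identical white stack-nest bins have ledges inside and one scooped, low end. Pick up the empty one, turn it so that its low end points opposite to that of the bin holding the paint pots, and lower it onto that bin so that it rests level on the ledges instead of nesting on the pots; lower it all the way before letting go. Leave the paint bin standing where it is, and do not disturb the plain straight-sided box without ledges.

Things in the scene. Friction and masses are not known exactly. Their poses are not given: they have to be found in the camera images.
- empty_bin_mid (a point): Centre of the empty white stack-nest bin (148 long x 68 wide x 56 mm high, 0.14 kg), 28 mm above its underside. x along its length, away from its low end; y across; z up. Tapered body, base 120 x 40 mm; upright flat rim bands along both long sides, 32 to 56 mm above the underside, 68 mm apart outside: grip these from above, at mid-length. Starts flat on the table.
- empty_bin_low_end (a point): Middle of the empty bin's scooped low end (wall 30 mm high with a paper card; the other end is full height): 66 mm from its centre along -x, 28 mm above its underside. Same axes as the bin.
- full_bin_mid (a point): Centre (28 mm up) of the paint bin: same shape and axes, low end at -x, two 22 mm wide, 22 mm high paint pots inside, 0.3 kg, loose. Its four ledges (at x = +46 and -20 mm, both sides) lie 46 mm above its underside, 10 mm below its rim. A bin above with low ends opposite rests on them, centre 46 mm above this one, some 10 mm of play sideways; the same way round it sinks in and nests, only some 25 mm above.
- plain_box_mid (a point): Centre (28 mm up) of a plain straight-sided white open box, 145 x 66 x 56 mm, same height all round, no ledges, no scooped end: not to be used. It may stand on either side, where the empty bin might have been. x along its length.
Not all that is in view belongs to the job. Leave any yellow look-alike of the part that bears empty_bin_mid alone. What is shaped like the part that bears full_bin_mid but blue is not meant.

How it is judged:
By the outcome, as a careful person would: the job done as asked, in the order asked, and still so for the second after the job is handed in, with the robot touching nothing.
It also fails if it takes over 38 s, if anything falls off the work surface, if the arm or the gripper's body presses on something with over 40 N, if the wrist force passes 120 N, or if a joint passes its speed limit or range.

## Robot

A 6-joint arm with a two-finger parallel gripper is mounted at the origin on the work surface. World frame = base frame: x ahead of the robot, y to its left, z up, the work surface at z = 0. Lengths are in mm, angles in rad, forces in N, time in s.
With the tool pointing down it reaches from about 400 to 925 mm from the base axis. Payload 12.5 kg.
Tool frame: the origin (TCP) lies where the fingers leave the gripper's body, on its centre line; the fingertips stand 78 mm ahead of it and the grasp point (between the pads) lies 59 mm ahead of it (env.tip_extent is the distance from the TCP to the fingertips, in mm); z points along the fingers, y is the direction in which the jaws open and shut (so a half turn about z gives the same grasp; the last joint's range is limited). The gripper opens to 95 mm and grips with 3 to 60 N. Pads are 20 mm wide; open, the fingers measure 119 mm over their backs; the gripper's body (75 mm by 180 mm) begins 59 mm behind the grasp point.
Start: joints at [-1.256, 0.491, 1.559, -0, 1.092, -0.106], TCP at [255.329, -570.478, 292.261] pointing down, gripper open.
Joint ranges: [-3.1, 3.1], [-0.84, 2.19], [0.05, 2.79], [-1.13, 4.28], [0.06, 2.93], [-2.69, 2.69]. Speed limits (rad/s): [2.22, 2.22, 2.79, 3.14, 3.14, 3.14].

## Interface

Orientations are given as [roll, pitch, yaw] about the fixed x, y, z axes, in that order (R = Rz(yaw) Ry(pitch) Rx(roll)).
In Python, from cell import env gives the robot as it stands. The module is installed in compiled form; this text tells all that it offers.
- The arm moves only by the tool play_rows, never from a script. Its argument "targets" is a list of rows, each an object with "linear": the shift along the tool's x, y, z in mm, a list of three; "turn": the turn about the tool's z in rad. A call has 1 to 20 rows; each row is the pose to reach, as a shift and turn from the pose commanded when the call began, along the tool's axes at that moment; what a row does not reach only later rows make up. A row lasts 1/8 s, in which the tool goes at most 62.5 mm and 10.7 degrees, less where a joint would pass 70% of its speed; a pose out of reach is approached as far as the arm can. A call with a gripper value outside its range is refused whole. "hand" is the finger opening in mm, from 0 to 95.1, set as the call begins (left out, the last holds). The fingers move at their own pace and stop on an object; the grip force is fixed at half the most. Time passes only in rows, so rows that repeat a pose let the fingers close. It gives the time, the measured TCP pose, the force and the opening at its end, in the units of the state.
- env.state(): the state, without advancing time (a new reading comes with each control period).
- env.read_camera(name): name is "scene" or "side" or "wrist"; returns (picture, depth): 384x512x3 uint8, red, green, blue; 384x512 float32, mm along the optical axis (not along the pixel's ray), 0 where there is no reading.
- env.camera_params(name): a dict with "fx", "fy", "cx", "cy" (pixels), "k1" (the pictures are not rectified: a ray, as slopes to the right and down, at radius r is drawn at 1 + k1 r^2 times it, then the intrinsics apply), "R" (3x3) and "t" (3): a world point X has camera coordinates R X + t. Camera axes: x right, y down, z forward; pixel columns grow to the right and rows downward; lengths in mm; the calibration is good to about 2 mm. A picture is of the moment at which its call begins: read the wrist's pose just before it. camera_params takes no time and is no camera call; for the wrist camera it gives the pose at the moment of the call.
- env.job_done(): hands the job in, once; it reports no verdict.
The state is a dict: "t": time; "joints": joint angles; "qvel": joint speeds; "tau": joint torques, N m; "eef_pos": TCP position; "tcp_rot": TCP orientation; "ft_force": force on the tool from outside, world axes, zero at the start; "moment": the same for the moment, N m; "opening": opening from 0.0 (shut) to 1.0 (fully open).
Only numpy, scipy, OpenCV 4.12 (cv2) and the standard library are available. Lean on these libraries where they do the work, as an engineer would, in place of code of your own. Each camera call takes 0.05 s, during which the arm holds its last target.

## Working session

There is one attempt and no reset: what is moved stays moved. The work goes in short steps, Python scripts to look and compute and a tool call to move; the robot and the scene stay as the last step left them, time stands still between calls to the robot, and variables do not carry over. Pictures are saved under pics/ and viewed, and the job is handed in when it is done.

Besides the shell and the picture viewer there is one more tool, called after "Emit:" as name(argument=value, ...) on one line, values as JSON. play_rows: Moves the arm, as the interface text tells. Its arguments: {"type":"object","properties":{"targets":{"type":"array","items":{"type":"object","properties":{"linear":{"type":"array","items":{"type":"number"}},"turn":{"type":"number"}}}},"hand":{"type":"number"}},"required":["targets"]}

```bash
mkdir -p pics; cat > h.py <<'E'
import numpy as np, cv2
from cell import env
def grab(n,tag):
    p=env.camera_params(n); im,d=env.read_camera(n)
    np.savez(f'{tag}.npz',im=im,d=d,**{k:np.array(v) for k,v in p.items()})
    cv2.imwrite(f'pics/{tag}.png',im[:,:,::-1]); return im,d,p
def load(tag):
    z=np.load(f'{tag}.npz'); return z['im'],z['d'],{k:z[k] for k in ['fx','fy','cx','cy','k1','R','t']}
def K(p): return np.array([[p['fx'],0,p['cx']],[0,p['fy'],p['cy']],[0,0,1]],float)
def rays(p,uv):
    uv=np.asarray(uv,float).reshape(-1,1,2)
    s=cv2.undistortPoints(uv,K(p),np.array([float(p['k1']),0,0,0])).reshape(-1,2)
    return np.c_[s,np.ones(len(s))]
def plane(p,uv,z):
    r=rays(p,uv); R=np.array(p['R']);t=np.array(p['t']); C=-R.T@t; w=r@R
    return C+w*((z-C[2])/w[:,2])[:,None]
def depthpts(p,uv,d):
    r=rays(p,uv)*np.asarray(d)[:,None]; R=np.array(p['R']);t=np.array(p['t'])
    return (r-t)@R
def proj(p,X):
    R=np.array(p['R'],float);t=np.array(p['t'],float)
    return cv2.projectPoints(np.asarray(X,float).reshape(-1,1,3),cv2.Rodrigues(R)[0],t,K(p),np.array([float(p['k1']),0,0,0]))[0].reshape(-1,2)
E
python3 - <<'E'
from h import *
for n in ['scene','side','wrist']: 
    im,d,p=grab(n,n+'0'); print(n,-np.array(p['R']).T@np.array(p['t']),p['k1'],p['fx'])
s=env.state();print(s)
E
```

```text
scene [1187.77310825  684.85788717  935.46841403] -0.06228854219585673 376.9203712753995
side [-37.64263698 652.75802293 760.95188111] -0.11379668208661445 379.55209856178624
wrist [ 326.22366409 -539.00824559  384.04614158] -0.05149792903781543 343.0025337544823
{'t': 0.15, 'joints': array([-1.25561122e+00,  4.91384927e-01,  1.55930184e+00, -4.82431034e-05,
        1.09169513e+00, -1.05618602e-01]), 'qvel': array([-8.33112913e-04, -2.29171207e-03, -1.77170573e-03, -7.66514356e-05,
        7.50418423e-04, -9.55210629e-04]), 'tau': array([ 1.65103345e-03, -6.12895703e+01, -2.58277059e+01,  6.91999798e-02,
        4.73324012e-02, -5.18101785e-05]), 'eef_pos': array([ 255.27633394, -570.36704758,  291.82105823]), 'tcp_rot': array([-3.14080330e+00, -4.06482701e-05,  4.20825948e-01]), 'ft_force': array([-0.20685306,  0.2600824 ,  0.31515713]), 'moment': array([ 0.02105811, -0.01364951, -0.04007984]), 'opening': 0.9988906340264316}
```

View pics/scene0.png

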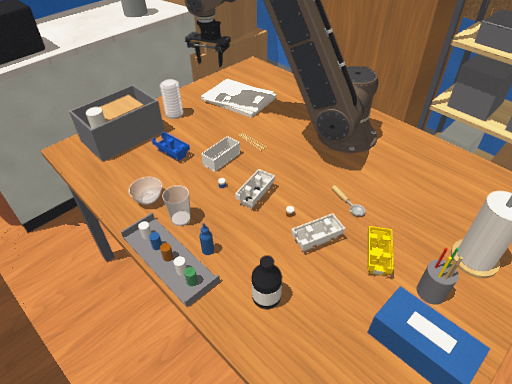

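View pics/side0.png

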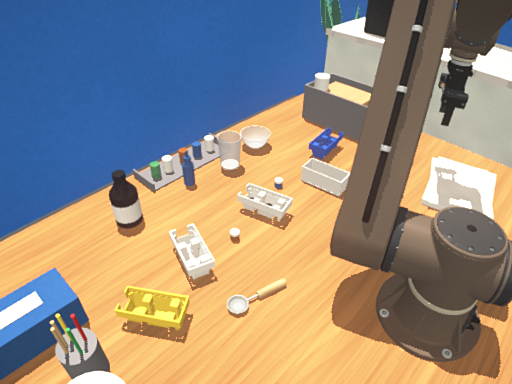

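View pics/wrist0.png

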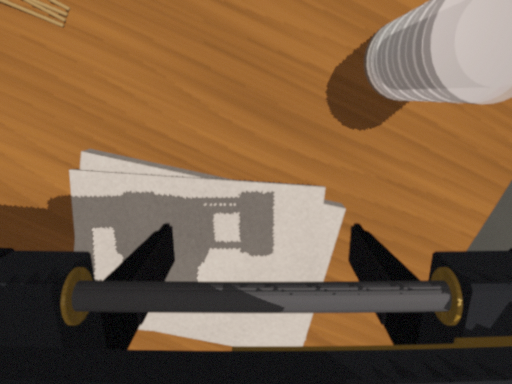

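```bash
python3 - <<'E'
from h import *
a,_,_=load('scene0'); b,_,_=load('side0')
def c(im,x0,x1,y0,y1,s): return cv2.resize(im[y0:y1,x0:x1,::-1],None,fx=s,fy=s,interpolation=cv2.INTER_CUBIC)
cv2.imwrite('pics/c1.png',c(a,190,350,130,260,5)[:600])
cv2.imwrite('pics/c2.png',c(b,165,355,155,285,4))
E
```

```text
(no output)
```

View pics/c1.png

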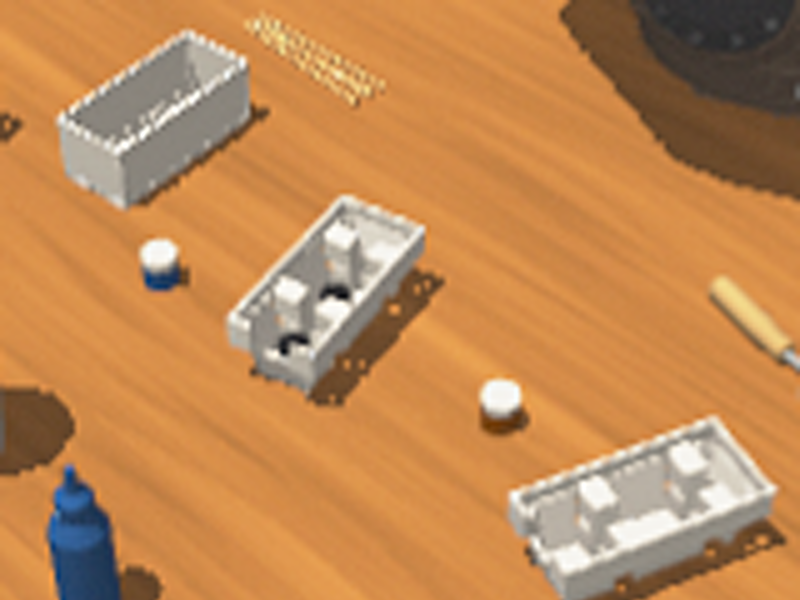

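View pics/c2.png

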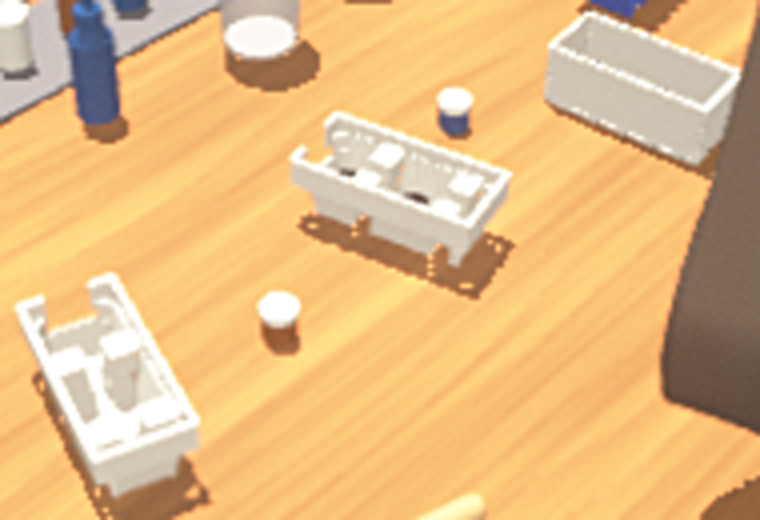

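```bash
python3 - <<'E'
from h import *
for cam,boxes in {'scene':{'full':(228,285,162,212),'empty':(285,350,208,255),'plain':(195,245,132,172)},'side':{'full':(232,298,180,225),'empty':(165,220,220,282),'plain':(298,352,155,198)}}.items():
    im,d,p=load(cam+'0')
    for n,(x0,x1,y0,y1) in boxes.items():
        u,v=np.meshgrid(np.arange(x0,x1),np.arange(y0,y1)); uv=np.c_[u.ravel(),v.ravel()]
        hsv=cv2.cvtColor(im,cv2.COLOR_RGB2HSV)[v.ravel(),u.ravel()]
        dd=d[v.ravel(),u.ravel()]; ok=(dd>0)&(hsv[:,1]<70)
        X=depthpts(p,uv[ok],dd[ok]); 
        h=np.histogram(X[:,2],bins=np.arange(-6,75,6))[0]
        T=X[(X[:,2]>48)&(X[:,2]<66)]
        (c,sz,a)=cv2.minAreaRect(T[:,:2].astype(np.float32))
        B=cv2.boxPoints((c,sz,a)); print(cam,n,len(T),'rect',np.round(c),np.round(sz),round(a,1),'ztop',np.percentile(T[:,2],50).round(1));print(h, B.round().tolist())
        np.save(f'{cam}_{n}.npy',X)
E
```

```text
scene full 232 rect [531.  -6.] [153.  70.] 13.8 ztop 53.5
[  3  29  29  39  49  92  69  99 180 121 101  10   0] [[449.0, 9.0], [466.0, -58.0], [614.0, -22.0], [597.0, 46.0]]
scene empty 292 rect [533. 272.] [ 72. 150.] 71.0 ztop 53.7
[  7  86  66  62  57  87 108 145 256 152 133   7   0] [[450.0, 262.0], [592.0, 214.0], [615.0, 282.0], [474.0, 330.0]]
scene plain 160 rect [ 482. -249.] [146.  71.] 3.6 ztop 53.8
[22 70 84 73 74 86 81 72 95 84 73  3  0] [[407.0, -218.0], [411.0, -289.0], [557.0, -280.0], [553.0, -209.0]]
side full 375 rect [532.  -8.] [150.  74.] 14.5 ztop 53.8
[ 14  53  43  53  83 103  99 170 225 197 176   2   0] [[450.0, 9.0], [469.0, -63.0], [614.0, -26.0], [595.0, 46.0]]
side empty 312 rect [534. 270.] [ 67. 152.] 70.8 ztop 54.8
[ 27 180  54  80  84  77  86 152 309 132 178   2   0] [[451.0, 263.0], [595.0, 213.0], [617.0, 277.0], [473.0, 327.0]]
side plain 284 rect [ 482. -253.] [148.  73.] 5.9 ztop 54.0
[  0  64  75 113 130 111 135 130 136 142 136   6   0] [[404.0, -224.0], [412.0, -297.0], [559.0, -281.0], [552.0, -209.0]]
```

```bash
python3 - <<'E'
from h import *
for n,c,a in [('full',(531.5,-7),14.2),('empty',(533.5,271),-19.1)]:
    e=np.array([np.cos(np.radians(a)),np.sin(np.radians(a))]); f=np.array([-e[1],e[0]])
    X=np.vstack([np.load(f'{k}_{n}.npy') for k in('scene','side')])
    L=(X[:,:2]-c)@e; W=(X[:,:2]-c)@f
    for lo,hi in [(-80,-64),(-64,-56),(56,64),(64,80)]:
        m=(L>lo)&(L<hi)&(abs(W)<22); print(n,lo,hi,m.sum(),np.percentile(X[m,2],[10,50,90,98]).round())
    # interior heights
    m=(abs(W)<10)&(abs(L)<50); print(np.histogram(X[m,2],bins=np.arange(-6,66,6))[0])
    # pixel of the two ends
    for cam in('scene','side'):
        _,_,p=load(cam+'0'); print(cam,proj(p,[[*(np.array(c)-66*e),28],[*(np.array(c)+66*e),28]]).round())
    T=X[X[:,2]>48]; LL=(T[:,:2]-c)@e; WW=(T[:,:2]-c)@f
    # per-side line fits
    for s in(-1,1):
        m=(s*WW>27)&(abs(LL)<60); q=np.polyfit(LL[m],WW[m],1); print('side',s,m.sum(),np.degrees(np.arctan(q[0])).round(2),q[1].round(1),np.percentile(WW[m],[5,50,95]).round(1))
    print('L ext',np.percentile(LL,[1,99]).round(1))
E
```

```text
full -80 -64 118 [35. 47. 57. 59.]
full -64 -56 16 [ 5. 16. 39. 45.]
full 56 64 45 [ 3. 14. 26. 31.]
full 64 80 56 [27. 38. 55. 59.]
[ 1  5  7  8 15 62 15 21 26  9  0]
scene [[265. 179.]
 [245. 202.]]
side [[284. 211.]
 [245. 197.]]
side -1 173 -0.59 -32.5 [-35.4 -32.4 -29.5]
side 1 181 -0.38 32.3 [29.5 32.5 34.6]
L ext [-74.8  73.9]
empty -80 -64 220 [34. 46. 56. 58.]
empty -64 -56 68 [ 3. 11. 21. 40.]
empty 56 64 101 [ 4. 17. 28. 33.]
empty 64 80 93 [25. 33. 55. 59.]
[ 1 71 27 21 29 25 23 23 33  4  0]
scene [[335. 227.]
 [299. 241.]]
side [[200. 271.]
 [183. 237.]]
side -1 155 -0.12 -31.7 [-34.1 -31.5 -29.6]
side 1 155 0.37 32.7 [29.9 32.4 35.6]
L ext [-74.3  73.6]
```

```bash
cat >> h.py <<'E'
def rows(wps,start=None):
    """wps: list of (x,y,z,yaw) world; prints rows relative to start (measured) pose"""
    s=env.state(); p0=np.array(s['eef_pos']); y0=s['tcp_rot'][2]
    if start is not None: p0=np.array(start[:3]);y0=start[3]
    R=np.array([[np.cos(y0),np.sin(y0),0],[np.sin(y0),-np.cos(y0),0],[0,0,-1]])
    for w in wps:
        l=R.T@(np.array(w[:3])-p0); t=-(w[3]-y0)
        print('{"linear":[%d,%d,%d],"turn":%.2f},'%(*np.round(l),t))
E
python3 - <<'E'
from h import *
a0,a1=np.arctan2(-570.4,255.3),np.arctan2(271.3,533.5); r0,r1=np.hypot(570.4,255.3),np.hypot(271.3,533.5)
s=np.cumsum(np.r_[.4,.8,np.ones(15),.8,.5,.3]); s/=s[-1]
rows([((r0+(r1-r0)*k)*np.cos(a0+(a1-a0)*k),(r0+(r1-r0)*k)*np.sin(a0+(a1-a0)*k),292-32*k,.4208+(2.810-.4208)*k) for k in s],(255.33,-570.48,292.26,.4208))
E
```

```text
{"linear":[23,-1,1],"turn":-0.05},
{"linear":[68,-6,2],"turn":-0.16},
{"linear":[124,-16,4],"turn":-0.30},
{"linear":[178,-31,6],"turn":-0.43},
{"linear":[231,-51,8],"turn":-0.56},
{"linear":[281,-76,10],"turn":-0.70},
{"linear":[329,-105,11],"turn":-0.83},
{"linear":[374,-138,13],"turn":-0.97},
{"linear":[416,-175,15],"turn":-1.10},
{"linear":[454,-216,17],"turn":-1.23},
{"linear":[488,-260,19],"turn":-1.37},
{"linear":[518,-306,20],"turn":-1.50},
{"linear":[544,-356,22],"turn":-1.64},
{"linear":[565,-407,24],"turn":-1.77},
{"linear":[581,-459,26],"turn":-1.91},
{"linear":[592,-513,28],"turn":-2.04},
{"linear":[598,-567,29],"turn":-2.17},
{"linear":[600,-611,31],"turn":-2.28},
{"linear":[599,-638,32],"turn":-2.35},
{"linear":[598,-655,32],"turn":-2.39},
```

Candidates in the scene picture: plain box (220,153, straight sides), middle bin (256,188, ledges and two dark pots: the paint bin), right bin (318,232, ledges, scooped end, empty: the one to pick up), yellow (380,250) and blue (171,147) look-alikes. The crops confirm this choice. Both low ends point away from the robot, at scene (245,202) and (299,241).

Emit:
play_rows(targets=[{"linear":[23,-1,1],"turn":-0.05},{"linear":[68,-6,2],"turn":-0.16},{"linear":[124,-16,4],"turn":-0.3},{"linear":[178,-31,6],"turn":-0.43},{"linear":[231,-51,8],"turn":-0.56},{"linear":[281,-76,10],"turn":-0.7},{"linear":[329,-105,11],"turn":-0.83},{"linear":[374,-138,13],"turn":-0.97},{"linear":[416,-175,15],"turn":-1.1},{"linear":[454,-216,17],"turn":-1.23},{"linear":[488,-260,19],"turn":-1.37},{"linear":[518,-306,20],"turn":-1.5},{"linear":[544,-356,22],"turn":-1.64},{"linear":[565,-407,24],"turn":-1.77},{"linear":[581,-459,26],"turn":-1.91},{"linear":[592,-513,28],"turn":-2.04},{"linear":[598,-567,29],"turn":-2.17},{"linear":[600,-611,31],"turn":-2.28},{"linear":[599,-638,32],"turn":-2.35},{"linear":[598,-655,32],"turn":-2.39}], hand=95)

```text
t: 2.65
eef_pos: [532.4, 273.6, 260.0]
tcp_rot: [-3.141, -0.0, 2.815]
ft_force: [0.2, -0.2, 1.0]
opening: 1.002
```

Emit:
play_rows(targets=[{"linear":[0,0,0],"turn":0},{"linear":[0,0,0],"turn":0}])

```text
t: 2.9
eef_pos: [534.0, 271.1, 260.2]
tcp_rot: [-3.141, 0.0, 2.81]
ft_force: [0.2, -0.2, -0.3]
opening: 1.001
```

```bash
python3 - <<'E'
from h import *
s=env.state(); print(s['t'],s['eef_pos'],s['tcp_rot'],s['joints'])
im,d,p=grab('wrist','wrist1')
print(proj(p,[[533.5,271,56],[533.5-66*np.cos(2.81),271-66*np.sin(2.81),30]]))
v,u=np.mgrid[0:384,0:512]; uv=np.c_[u.ravel(),v.ravel()]; dd=d.ravel(); hsv=cv2.cvtColor(im,cv2.COLOR_RGB2HSV).reshape(-1,3)
ok=(dd>0)&(hsv[:,1]<70)&(hsv[:,2]>110); X=depthpts(p,uv[ok],dd[ok]); np.save('w1.npy',X)
T=X[(X[:,2]>46)&(X[:,2]<64)&(np.hypot(X[:,0]-533,X[:,1]-271)<100)]
c,sz,a=cv2.minAreaRect(T[:,:2].astype(np.float32)); print(len(T),c,sz,a, np.median(T[:,2]))
E
```

```text
2.9 [533.95041124 271.11081656 260.21835295] [-3.14146795e+00  2.13286577e-04  2.80961755e+00] [ 3.59630159e-01  4.87012041e-01  1.66222998e+00 -2.77181318e-04
  9.92265901e-01 -8.79039501e-01]
[[260.57151403 182.7268339 ]
 [260.5943693  239.12018132]]
3031 (534.866455078125, 271.63751220703125) (68.24853515625, 147.114990234375) 71.0309829711914 54.2258150963097
```

View pics/wrist1.png

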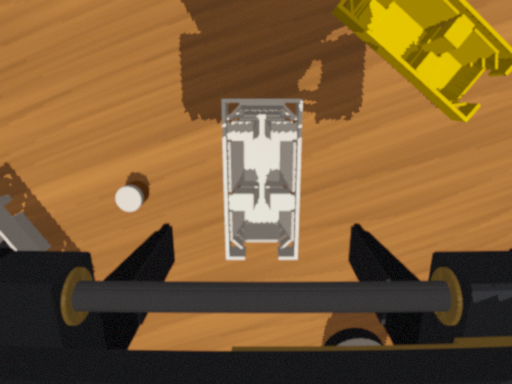

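```bash
python3 - <<'E'
from h import *
C=np.array([534.5,271.5]);a=2.81;e=np.array([np.cos(a),np.sin(a)]);f=np.array([np.sin(a),-np.cos(a)])
for t in('scene0','side0'):
    im,d,p=load(t); v,u=np.mgrid[0:384,0:512]; uv=np.c_[u.ravel(),v.ravel()]; dd=d.ravel();ok=dd>0
    X=depthpts(p,uv[ok],dd[ok]); U=uv[ok]
    L=(X[:,:2]-C)@e; W=(X[:,:2]-C)@f
    m=(X[:,2]>20)&(X[:,2]<320)&(abs(L)<260)&(abs(W)<200)&~((abs(L)<80)&(abs(W)<40))
    for zlo in(20,60,95): 
        mm=m&(X[:,2]>zlo)&(abs(L)<50)&(abs(W)<110); print(t,zlo,'in body footprint',mm.sum())
    mb=(X[:,2]>90)&(np.hypot(*(X[:,:2]-C).T)<300); print('tall near: L',np.percentile(L[mb],[1,50,99]).round(),'W',np.percentile(W[mb],[1,50,99]).round(),'z',np.percentile(X[mb,2],[50,100]).round())
rows([(534.5,271.5,z,2.81) for z in(240,205,170,140,120,110,104,103)])
E
```

```text
scene0 20 in body footprint 0
scene0 60 in body footprint 0
scene0 95 in body footprint 0
tall near: L [-270. -239.   57.] W [ 90. 129. 293.] z [123. 175.]
side0 20 in body footprint 0
side0 60 in body footprint 0
side0 95 in body footprint 0
tall near: L [-245. -212.   66.] W [ 74. 114. 296.] z [120. 174.]
{"linear":[0,1,20],"turn":-0.00},
{"linear":[0,1,55],"turn":-0.00},
{"linear":[0,1,90],"turn":-0.00},
{"linear":[0,1,120],"turn":-0.00},
{"linear":[0,1,140],"turn":-0.00},
{"linear":[0,1,150],"turn":-0.00},
{"linear":[0,1,156],"turn":-0.00},
{"linear":[0,1,157],"turn":-0.00},
```

Emit:
play_rows(targets=[{"linear":[0,1,20],"turn":0},{"linear":[0,1,55],"turn":0},{"linear":[0,1,90],"turn":0},{"linear":[0,1,120],"turn":0},{"linear":[0,1,140],"turn":0},{"linear":[0,1,150],"turn":0},{"linear":[0,1,156],"turn":0},{"linear":[0,1,157],"turn":0},{"linear":[0,1,157],"turn":0}])

```text
t: 4.08
eef_pos: [534.2, 272.6, 103.8]
tcp_rot: [3.141, 0.001, 2.811]
ft_force: [-0.7, 0.1, 0.2]
opening: 0.998
```

Emit:
play_rows(targets=[{"linear":[0,0,0],"turn":0},{"linear":[0,0,0],"turn":0},{"linear":[0,0,0],"turn":0},{"linear":[0,0,0],"turn":0},{"linear":[0,0,0],"turn":0},{"linear":[0,0,0],"turn":0}], hand=50)

```text
t: 4.82
eef_pos: [533.9, 272.6, 103.3]
tcp_rot: [-3.142, 0.0, 2.811]
ft_force: [-1.0, -1.0, 1.6]
opening: 0.711
```

Emit:
play_rows(targets=[{"linear":[0,0,-3],"turn":0},{"linear":[0,0,-10],"turn":0},{"linear":[0,0,-25],"turn":0},{"linear":[0,0,-45],"turn":0},{"linear":[0,0,-70],"turn":0},{"linear":[0,0,-95],"turn":0},{"linear":[0,0,-115],"turn":0},{"linear":[0,0,-127],"turn":0},{"linear":[0,0,-130],"turn":0},{"linear":[0,0,-130],"turn":0}])

```text
t: 6.08
eef_pos: [533.8, 272.5, 232.9]
tcp_rot: [-3.141, -0.0, 2.811]
ft_force: [0.7, -0.1, -0.9]
opening: 0.711
```

```bash
python3 - <<'E'
from h import *
s=env.state(); print(s['t'],s['eef_pos'],s['tcp_rot'],s['ft_force'],s['opening'])
for c in('wrist','scene'):
    im,d,p=grab(c,c+'2')
    v,u=np.mgrid[0:384,0:512]; uv=np.c_[u.ravel(),v.ravel()]; dd=d.ravel(); hsv=cv2.cvtColor(im,cv2.COLOR_RGB2HSV).reshape(-1,3)
    ok=(dd>0)&(hsv[:,1]<70)&(hsv[:,2]>110); X=depthpts(p,uv[ok],dd[ok]);
    T=X[(X[:,2]>176)&(X[:,2]<194)&(np.hypot(X[:,0]-533,X[:,1]-271)<90)]
    cc,sz,a=cv2.minAreaRect(T[:,:2].astype(np.float32)); print(len(T),cc,sz,a, np.median(T[:,2]))
rr=[]
E
```

```text
6.075 [533.78938745 272.52183305 232.91771242] [-3.14122707e+00 -2.85925866e-04  2.81077497e+00] [ 0.65383483 -0.10031113 -0.86251867] 0.7110704743325352
6367 (522.26953125, 277.71978759765625) (70.45475006103516, 121.09879302978516) 70.98812103271484 185.3728545386447
221 (537.334228515625, 271.1201171875) (71.1678466796875, 142.6140899658203) 71.75930786132812 182.49028235881158
```

View pics/wrist2.png

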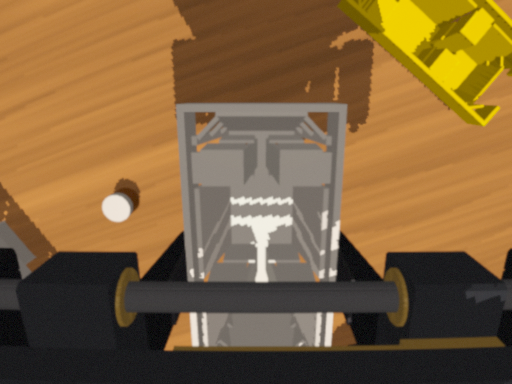

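View pics/scene2.png

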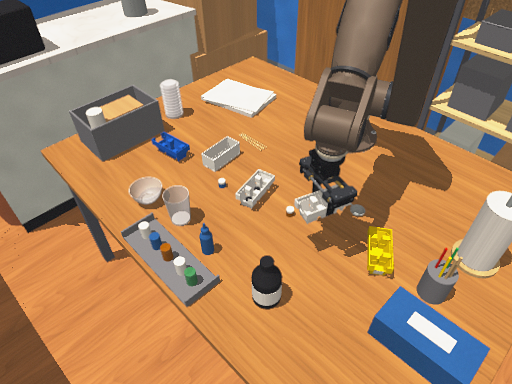

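```bash
python3 - <<'E'
from h import *
A=np.array([533.8,272.5,233,2.811]);B=np.array([455,125,233,.239])
s=np.cumsum(np.r_[.3,.6,.9,np.ones(13),.8,.5,.3]); s/=s[-1]
rows([A+(B-A)*k for k in s])
E
```

```text
{"linear":[0,-3,-1],"turn":0.05},
{"linear":[1,-9,-1],"turn":0.14},
{"linear":[3,-18,-1],"turn":0.28},
{"linear":[4,-28,-1],"turn":0.44},
{"linear":[6,-38,-1],"turn":0.60},
{"linear":[8,-48,-1],"turn":0.75},
{"linear":[9,-58,-1],"turn":0.91},
{"linear":[11,-68,-1],"turn":1.07},
{"linear":[13,-79,-1],"turn":1.22},
{"linear":[14,-89,-1],"turn":1.38},
{"linear":[16,-99,-1],"turn":1.54},
{"linear":[17,-109,-1],"turn":1.69},
{"linear":[19,-119,-1],"turn":1.85},
{"linear":[21,-129,-1],"turn":2.01},
{"linear":[22,-139,-1],"turn":2.16},
{"linear":[24,-149,-1],"turn":2.32},
{"linear":[25,-157,-1],"turn":2.45},
{"linear":[26,-162,-1],"turn":2.52},
{"linear":[27,-165,-1],"turn":2.57},
```

Emit:
play_rows(targets=[{"linear":[0,-3,0],"turn":0.05},{"linear":[1,-9,0],"turn":0.14},{"linear":[3,-18,0],"turn":0.28},{"linear":[4,-28,0],"turn":0.44},{"linear":[6,-38,0],"turn":0.6},{"linear":[8,-48,0],"turn":0.75},{"linear":[9,-58,0],"turn":0.91},{"linear":[11,-68,0],"turn":1.07},{"linear":[13,-79,0],"turn":1.22},{"linear":[14,-89,0],"turn":1.38},{"linear":[16,-99,0],"turn":1.54},{"linear":[17,-109,0],"turn":1.69},{"linear":[19,-119,0],"turn":1.85},{"linear":[21,-129,0],"turn":2.01},{"linear":[22,-139,0],"turn":2.16},{"linear":[24,-149,0],"turn":2.32},{"linear":[25,-157,0],"turn":2.45},{"linear":[26,-162,0],"turn":2.52},{"linear":[27,-165,0],"turn":2.57},{"linear":[27,-165,0],"turn":2.57}])

```text
t: 8.68
eef_pos: [454.7, 125.2, 232.9]
tcp_rot: [-3.142, 0.001, 0.241]
ft_force: [-0.0, -0.8, -1.5]
opening: 0.713
```

Emit:
play_rows(targets=[{"linear":[0,0,0],"turn":0},{"linear":[0,0,0],"turn":0},{"linear":[0,0,0],"turn":0}])

```text
t: 9.05
eef_pos: [454.8, 125.4, 233.2]
tcp_rot: [3.142, 0.0, 0.241]
ft_force: [-0.4, 0.6, -1.0]
opening: 0.716
```

```bash
python3 - <<'E'
from h import *
s=env.state(); print(s['t'],s['eef_pos'],s['tcp_rot'],s['joints'],s['opening'])
im,d,p=grab('wrist','wrist3')
print(proj(p,[[531.5,-7.2,56]]))
v,u=np.mgrid[0:384,0:512]; uv=np.c_[u.ravel(),v.ravel()]; dd=d.ravel(); hsv=cv2.cvtColor(im,cv2.COLOR_RGB2HSV).reshape(-1,3)
ok=(dd>0)&(hsv[:,1]<70)&(hsv[:,2]>90); X=depthpts(p,uv[ok],dd[ok]);np.save('w3.npy',X)
T=X[(X[:,2]>46)&(X[:,2]<64)&(np.hypot(X[:,0]-531,X[:,1]+7)<90)]
c,sz,a=cv2.minAreaRect(T[:,:2].astype(np.float32)); print(len(T),c,sz,a, np.median(T[:,2]))
E
```

```text
9.05 [454.81464335 125.39135931 233.16436876] [3.14151607e+00 6.19801449e-05 2.41246315e-01] [ 1.28908210e-01  3.56348324e-01  1.99260516e+00 -1.16595372e-04
  7.92692177e-01  1.45854006e+00] 0.7155556312703266
[[445.20212354 142.3310732 ]]
5207 (532.29931640625, -7.304878234863281) (147.94338989257812, 70.03449249267578) 13.86788272857666 52.66663925982818
```

View pics/wrist3.png

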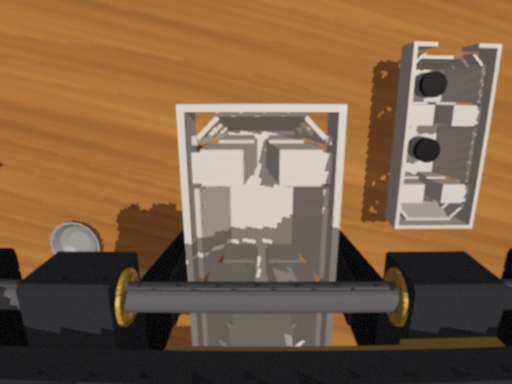

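```bash
python3 - <<'E'
from h import *
A=np.array([454.8,125.4,233,.241]);B=np.array([533,-7,233,.241])
rows([A+(B-A)*k for k in (.1,.3,.5,.7,.87,.97,1)]+[np.array([533,-7,z,.241]) for z in(225,205,185,170,162,162)])
E
```

```text
{"linear":[4,15,0],"turn":0.00},
{"linear":[13,44,0],"turn":0.00},
{"linear":[22,74,0],"turn":0.00},
{"linear":[31,103,0],"turn":0.00},
{"linear":[39,128,0],"turn":0.00},
{"linear":[43,143,0],"turn":0.00},
{"linear":[44,147,0],"turn":0.00},
{"linear":[44,147,8],"turn":0.00},
{"linear":[44,147,28],"turn":0.00},
{"linear":[44,147,48],"turn":0.00},
{"linear":[44,147,63],"turn":0.00},
{"linear":[44,147,71],"turn":0.00},
{"linear":[44,147,71],"turn":0.00},
```

Emit:
play_rows(targets=[{"linear":[4,15,0],"turn":0},{"linear":[13,44,0],"turn":0},{"linear":[22,74,0],"turn":0},{"linear":[31,103,0],"turn":0},{"linear":[39,128,0],"turn":0},{"linear":[43,143,0],"turn":0},{"linear":[44,147,0],"turn":0},{"linear":[44,147,8],"turn":0},{"linear":[44,147,28],"turn":0},{"linear":[44,147,48],"turn":0},{"linear":[44,147,63],"turn":0},{"linear":[44,147,68],"turn":0},{"linear":[44,147,68],"turn":0},{"linear":[44,147,68],"turn":0}])

```text
t: 10.85
eef_pos: [532.8, -6.9, 165.8]
tcp_rot: [3.141, -0.001, 0.241]
ft_force: [-0.5, 0.1, -1.3]
opening: 0.714
```

```bash
python3 - <<'E'
from h import *
s=env.state(); print(s['t'],s['eef_pos'],s['tcp_rot'],s['ft_force'])
out=[]
for c in('scene','side'):
    im,d,p=grab(c,c+'4'); q=proj(p,[[532,-7,60]])[0].astype(int)
    out.append(cv2.resize(im[q[1]-45:q[1]+45,q[0]-60:q[0]+60,::-1],None,fx=3.3,fy=3.3,interpolation=cv2.INTER_CUBIC))
cv2.imwrite('pics/c4.png',np.hstack(out))
E
```

```text
10.85 [532.80467786  -6.9306217  165.75836445] [ 3.14112999e+00 -8.91487616e-04  2.40904701e-01] [-0.50118797  0.12629027 -1.25260961]
```

View pics/c4.png

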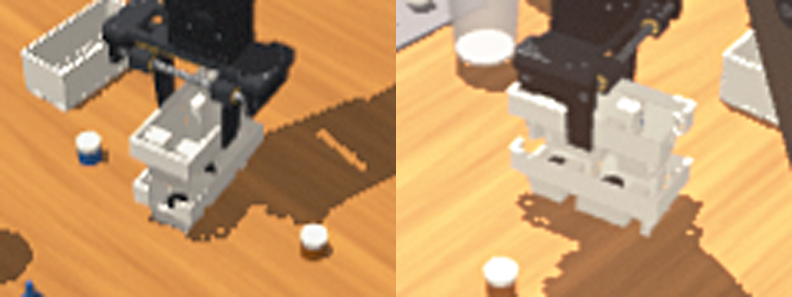

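The empty bin hangs straight over the paint bin, with its high end above the scooped end. Now I lower it in small steps and watch the force.

Emit:
play_rows(targets=[{"linear":[0,0,3],"turn":0},{"linear":[0,0,6],"turn":0},{"linear":[0,0,9],"turn":0},{"linear":[0,0,11],"turn":0},{"linear":[0,0,13],"turn":0},{"linear":[0,0,14],"turn":0},{"linear":[0,0,14],"turn":0},{"linear":[0,0,14],"turn":0}])

```text
t: 11.95
eef_pos: [532.6, -7.0, 151.3]
tcp_rot: [3.141, -0.0, 0.241]
ft_force: [-0.7, 0.3, -1.2]
opening: 0.712
```

Emit:
play_rows(targets=[{"linear":[0,0,1],"turn":0},{"linear":[0,0,2],"turn":0},{"linear":[0,0,2],"turn":0},{"linear":[0,0,2],"turn":0}])

```text
t: 12.45
eef_pos: [532.6, -7.0, 149.4]
tcp_rot: [3.141, -0.0, 0.241]
ft_force: [-0.6, 0.7, 3.2]
opening: 0.712
```

Emit:
play_rows(targets=[{"linear":[0,0,0.5],"turn":0},{"linear":[0,0,0.5],"turn":0},{"linear":[0,0,0.5],"turn":0}])

```text
t: 12.82
eef_pos: [532.7, -7.0, 149.3]
tcp_rot: [3.141, -0.001, 0.241]
ft_force: [-2.1, -0.1, 10.1]
opening: 0.715
```

```bash
python3 - <<'E'
from h import *
out=[]
for c in('scene','side'):
    im,d,p=grab(c,c+'5'); q=proj(p,[[532,-7,60]])[0].astype(int)
    out.append(cv2.resize(im[q[1]-45:q[1]+45,q[0]-60:q[0]+60,::-1],None,fx=3.3,fy=3.3,interpolation=cv2.INTER_CUBIC))
cv2.imwrite('pics/c5.png',np.hstack(out))
E
```

```text
(no output)
```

View pics/c5.png

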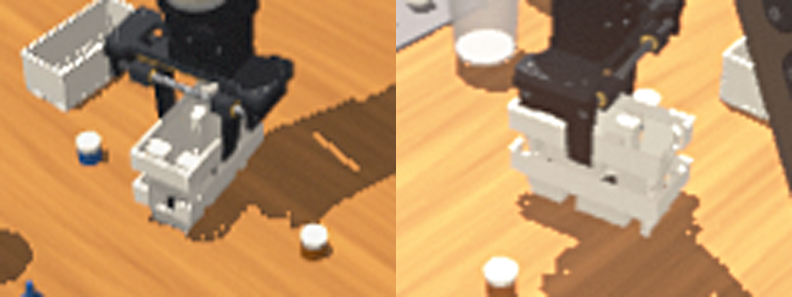

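It is solidly on the ledges: TCP z is 149.3 as expected, and the force is rising. I take off the preload, then open and rise.

Emit:
play_rows(targets=[{"linear":[0,0,-0.6],"turn":0},{"linear":[0,0,-0.6],"turn":0}])

```text
t: 13.18
eef_pos: [532.6, -7.0, 149.4]
tcp_rot: [3.141, -0.0, 0.241]
ft_force: [-0.7, 0.5, 2.8]
opening: 0.713
```

Emit:
play_rows(targets=[{"linear":[0,0,0],"turn":0},{"linear":[0,0,0],"turn":0},{"linear":[0,0,0],"turn":0},{"linear":[0,0,0],"turn":0},{"linear":[0,0,0],"turn":0},{"linear":[0,0,0],"turn":0}], hand=95)

```text
t: 13.92
eef_pos: [532.6, -6.9, 149.3]
tcp_rot: [3.141, -0.0, 0.241]
ft_force: [-0.4, -0.6, -0.4]
opening: 0.999
```

Emit:
play_rows(targets=[{"linear":[0,0,-3],"turn":0},{"linear":[0,0,-10],"turn":0},{"linear":[0,0,-25],"turn":0},{"linear":[0,0,-45],"turn":0},{"linear":[0,0,-70],"turn":0},{"linear":[0,0,-95],"turn":0},{"linear":[0,0,-115],"turn":0},{"linear":[0,0,-130],"turn":0},{"linear":[0,0,-140],"turn":0},{"linear":[0,0,-140],"turn":0},{"linear":[0,0,-140],"turn":0}])

```text
t: 15.3
eef_pos: [532.4, -6.9, 288.8]
tcp_rot: [-3.141, 0.001, 0.241]
ft_force: [-0.6, 0.3, -0.1]
opening: 0.996
```

```bash
python3 - <<'E'
from h import *
s=env.state(); print(s['t'],s['eef_pos'],s['opening'],s['ft_force'])
out=[]
for c in('scene','side','wrist'):
    im,d,p=grab(c,c+'6'); q=proj(p,[[532,-7,60]])[0].astype(int)
    if c!='wrist': out.append(cv2.resize(im[q[1]-45:q[1]+45,q[0]-60:q[0]+60,::-1],None,fx=3.3,fy=3.3,interpolation=cv2.INTER_CUBIC))
    v,u=np.mgrid[0:384,0:512]; uv=np.c_[u.ravel(),v.ravel()]; dd=d.ravel(); hsv=cv2.cvtColor(im,cv2.COLOR_RGB2HSV).reshape(-1,3)
    ok=(dd>0)&(hsv[:,1]<70)&(hsv[:,2]>90); X=depthpts(p,uv[ok],dd[ok])
    X=X[np.hypot(X[:,0]-532,X[:,1]+7)<90]
    T=X[(X[:,2]>92)&(X[:,2]<110)]
    cc,sz,a=cv2.minAreaRect(T[:,:2].astype(np.float32)); print(c,len(T),np.round(cc,1),np.round(sz),round(a,1),'zmax',np.percentile(X[:,2],[90,99]).round(1))
    T=T[T[:,2]>98]
    e=np.array([np.cos(.241),np.sin(.241)]); L=(T[:,:2]-[532,-7])@e; W=(T[:,:2]-[532,-7])@[-e[1],e[0]]
    A=np.linalg.lstsq(np.c_[L,W,np.ones(len(L))],T[:,2],rcond=None)[0]; print(' tilt',A.round(4),len(L))
    T=X[(X[:,2]>48)&(X[:,2]<60)]; T=T[abs((T[:,:2]-[532,-7])@[-e[1],e[0]])>25]
    if len(T)>10: print('lower rim',len(T),[np.round(k,1) for k in cv2.minAreaRect(T[:,:2].astype(np.float32))])
cv2.imwrite('pics/c6.png',np.hstack(out))
E
```

```text
15.3 [532.39728514  -6.93946466 288.77559692] 0.996258050915011 [-0.64282349  0.25845546 -0.0598978 ]
scene 307 [533.1  -6.6] [151.  71.] 14.2 zmax [437.9 596.5]
 tilt [ 6.500000e-03 -3.500000e-03  1.022223e+02] 132
lower rim 94 [array([532.5,  -5.8]), array([147.2,  69.9]), np.float64(13.3)]
side 511 [532.   -8.7] [148.  75.] 13.3 zmax [434.9 569.9]
 tilt [0.000000e+00 2.300000e-03 1.019527e+02] 246
lower rim 164 [array([530.4,  -8.2]), array([148.2,  71.5]), np.float64(13.8)]
wrist 3429 [533.8  -7.3] [147.  68.] 13.9 zmax [306.3 307.1]
 tilt [4.600000e-03 1.900000e-03 1.018463e+02] 1765
lower rim 136 [array([532.5,  -7.6]), array([141.7,  66.5]), np.float64(13.9)]
```

View pics/c6.png

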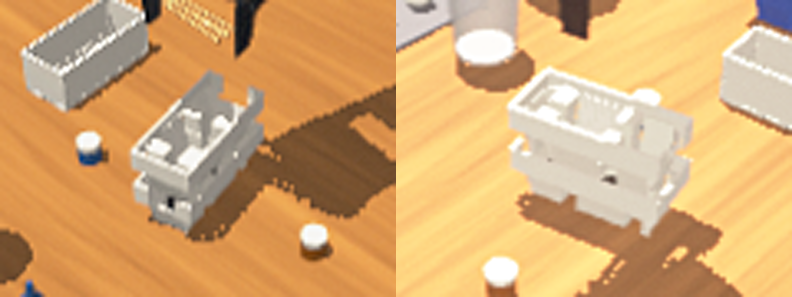

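View pics/wrist6.png

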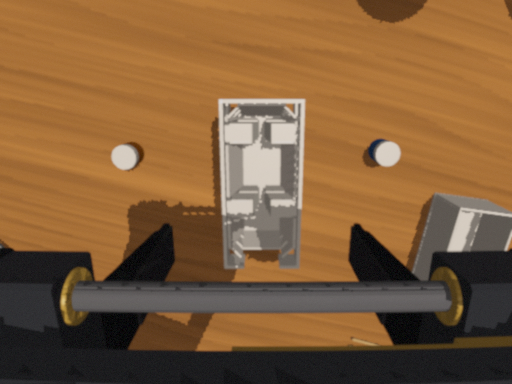

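The stack is level (tilt under 0.4°), with the top rim at about 102 mm. The low ends are opposite and the paint bin has not moved.

```bash
python3 -c "
from cell import env
print(env.job_done())"
```

```text
the job is handed in; nothing more can be done
None
```

I picked up the empty white bin by its rim bands and turned it so its low end points opposite to the paint bin's. I then lowered it until it stood on the ledges, released it, backed off and handed the job in at about 15.5 s.

**Seating:** At contact the TCP was at 149.3 mm, which matches a rest 46 mm above the table. Up to about 10 N was then pressed on it before I eased off and let go.

**Last pictures:** The upper rim is at about 102 mm and level to within 0.4°, centred within about 2 mm of the paint bin. The paint bin is where it was measured, within 1–2 mm. The plain box was never approached and looks unmoved, but I did not measure it again. No check failed. The cameras disagreed with each other only by 1–2 mm, which is within the calibration.

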